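# Scrap the worn burrs and rack the good ones

### The arm

A 6-joint arm with a two-finger parallel gripper is mounted at the origin on the work surface. World frame = base frame: x ahead of the robot, y to its left, z up, the work surface at z = 0. Lengths are in m, angles in rad, forces in N, time in s.
With the tool pointing down it reaches from about 0.275 to 0.875 m from the base axis. Payload 12.5 kg.
Tool frame: the origin (TCP) lies on the centre line of the jaws, within the pads' length; the fingertips stand r.finger_overhang ahead of it and the grasp point (between the pads) lies 3 mm ahead of it (r.finger_overhang is the distance from the TCP to the fingertips, in m); z points along the fingers, y is the line along which they close (so a half turn about z gives the same grasp; the last joint's range is limited). The gripper opens to 85 mm and grips with 20 to 120 N. Pads are 22 mm wide; open, the fingers measure 114 mm over their backs; the gripper's body (76 mm by 85 mm) begins 54 mm behind the grasp point. The pads swing forward as they close: fully open they stand 13 mm farther back than shut.
Start: joints at [-1.236, 0.351, 1.652, -0, 1.139, -0.085], TCP at [0.224, -0.502, 0.218] pointing down, gripper open.
Joint ranges: [-2.75, 2.75], [-0.79, 2.1], [0.01, 2.65], [-1.57, 4.71], [0.07, 3.14], [-2.87, 2.87]. Speed limits (rad/s): [2.22, 2.22, 2.79, 3.14, 3.14, 3.14].

### API

Orientations are given as a unit quaternion [x, y, z, w].
In Python, from cell import r, optics gives the robot as it stands. The module is installed in compiled form; this text tells all that it offers. Calls block until the motion is done:
- r.move_to(position, orientation): joint-space move of the TCP to a pose.
- r.move_linear(position, rot=None, vel=0.15): straight line of the TCP; rot=None keeps the orientation; vel is the mean speed in m/s.
- r.set_joints(angles): joint-space move.
- r.set_gripper(opening, squeeze=None): opening from 0.0 (shut) to 1.0 (fully open); squeeze is the grip in N (None keeps the last); returns when the fingers have stopped.
- r.sleep(seconds).
- r.inverse_kinematics(position, orientation): joint angles nearest the present ones, or None.
- optics.get_image(name): name is "scene" or "side" or "wrist"; returns a dict with "pixels" (384x512x3 uint8, red, green, blue), "depth" (384x512 float32, m along the optical axis (not along the pixel's ray), 0 where there is no reading), "fx", "fy", "cx", "cy" (pixels), "D" ([k1, k2, p1, p2, k3] as OpenCV has them; the pictures are not rectified), "camera_from_world" (4x4, takes a point from world to camera coordinates); the wrist camera has in their place "mount" (4x4, takes a point from camera to tool coordinates, whose origin is the TCP and whose axes are the flange's). Camera axes: x right, y down, z forward; pixel columns grow to the right and rows downward; lengths in m; the calibration is good to about 2 mm. A picture is of the moment at which its call begins: read the wrist's pose just before it.
A pose or a line that the arm cannot do raises r.PlanningError and nothing moves.
- r.hand_in(): hands the job in; it is judged then, once.
Readings, each from a call of its own:
- r.current_t(): time.
- r.current_q(): joint angles.
- r.current_qvel(): joint speeds.
- r.current_effort(): joint torques, N m.
- r.current_tool_pos(): TCP position.
- r.current_ee_rot(): TCP orientation.
- r.current_contact_force(): force on the tool from outside, world axes, zero at the start.
- r.current_torque(): the same for the moment, N m.
- r.current_opening(): opening from 0.0 (shut) to 1.0 (fully open).
- r.current_finger_force(): force on a finger pad.
Only numpy, scipy, OpenCV 4.12 (cv2) and the standard library are available. Lean on these libraries where they do the work, as an engineer would, in place of code of your own. Each camera call takes 0.05 s, during which the arm holds its last target. There are 200 camera calls.

### The job

Clear away the rotary burrs lying on the bench: push down and twist off the safety cap of the green scrap canister, drop every worn burr (red collar) in, and put the cap back on, locked. Lay every good burr (blue collar) in a free slot of the rack beside the one already stored there, then swing the keeper bar shut over them until it snaps home. Leave the handle blank, the glue jar and the eraser where they are.

Things in the scene. Friction and masses are not known exactly. Their poses are not given: they have to be found in the camera images.
- canister: green scrap canister fixed to the bench, 120 mm across. Origin: centre of its underside, z up. Two steel ears stick out of its neck at the +x and -x sides (to 56 mm from the axis, 113-119 mm up, reaching 18 deg clockwise to 26 deg anticlockwise of those sides seen from above). White stripes down its +x and -x sides show the x line.
- can_mouth (a point): centre of the canister's round mouth, at the steel rim 119 mm above the bench; opening 90 mm across, inside clear down to a floor 6 mm above the bench. Same axes as the canister.
- seal (a joint): how far the sprung black sealing ring round the canister's rim is pressed down (m): 0 with the cap locked (ring top 128 mm up), -0.003 with the cap off (131 mm), 0.0075 at its lower stop. It pushes the cap up with about 5 N at 0, 9 N at 0.005 and 11 N at the stop, and so keeps each lug of the cap in a pocket 4 mm deep under its ear.
- cap_grip (a point): black round safety cap, 126 mm across, 160 g. This point: centre of the grip bar on top (76 mm long along the cap's x, 16 mm wide, 32 mm high, white stripe along it), 16 mm above the cap's flat top, 44 mm above its lower edge. Locked: 150 mm above the bench, bar along the canister's x line (either way round, within 2 deg). Stood on the bench: 44 mm up.
- cap_under (a point): centre of the cap's lower edge, same axes: two lugs inside the skirt on the x line, 14 mm wide, 2-7 mm above the edge, hook under the ears. To free: press 5 to 7 mm down, turn anticlockwise (from above) 1.0 rad (40 to 130 deg), lift. To lock: lower with the bar 1.0 rad anticlockwise of locked, press 5-7 mm below the locked height, turn clockwise to the stop, let it spring up. Play about 2 mm.
- worn1_mid (a point): WORN, RED collar: rotary burr, 66 mm long, 50 g: round steel head 16 mm across (x = +22 to +44 mm), 6 mm round shank (to x = -22 mm), and a square collar 16 x 16 x 16 mm. This point: the collar's centre, 8 mm above the bench when the burr lies flat; x runs along the burr to its head. Starts on the bench; may be absent.
- worn2_mid (a point): WORN, RED collar: rotary burr, 66 mm long, 50 g: round steel head 16 mm across (x = +22 to +44 mm), 6 mm round shank (to x = -22 mm), and a square collar 16 x 16 x 16 mm. This point: the collar's centre, 8 mm above the bench when the burr lies flat; x runs along the burr to its head. Starts on the bench; may be absent.
- worn3_mid (a point): WORN, RED collar: rotary burr, 66 mm long, 50 g: round steel head 16 mm across (x = +22 to +44 mm), 6 mm round shank (to x = -22 mm), and a square collar 16 x 16 x 16 mm. This point: the collar's centre, 8 mm above the bench when the burr lies flat; x runs along the burr to its head. Starts on the bench; may be absent.
- good1_mid (a point): GOOD, BLUE collar: rotary burr, 66 mm long, 50 g: round steel head 16 mm across (x = +22 to +44 mm), 6 mm round shank (to x = -22 mm), and a square collar 16 x 16 x 16 mm. This point: the collar's centre, 8 mm above the bench when the burr lies flat; x runs along the burr to its head. Starts on the bench; may be absent.
- good2_mid (a point): GOOD, BLUE collar: rotary burr, 66 mm long, 50 g: round steel head 16 mm across (x = +22 to +44 mm), 6 mm round shank (to x = -22 mm), and a square collar 16 x 16 x 16 mm. This point: the collar's centre, 8 mm above the bench when the burr lies flat; x runs along the burr to its head. Starts on the bench; may be absent.
- stored_mid (a point): a GOOD burr (blue collar, like the others, same point and axes) already stored in the rack slot next to the pivot: leave it there.
- rack: burr rack fixed to the bench: wooden base 215 x 100 x 6 mm with two toothed aluminium combs along x (at y = -17 and +17 mm, 5 mm thick, 29 mm free between them) that carry a burr's shank on both sides of its collar. Origin: underside, middle line. Slots run along y, side by side at x = +36 (taken), -8 and -52 mm; slot floor 18 mm up and 24 mm wide, teeth to 28 mm.
- slot1 (a point): middle slot of the rack: where the centre of a stored burr's collar lies, 21 mm above the bench, between the combs; the burr lies along the rack's y, head to either side. Same axes as the rack.
- slot2 (a point): the same for the slot farthest from the pivot.
- keeper (a joint): angle (rad) of the rack's steel keeper bar, 12 mm wide, swinging level 33-41 mm above the bench about an upright pivot at the rack's +x end. 0 = shut, along the rack's x line over the collars, against its stop; grows as the free end swings to the rack's -y side (anticlockwise from above), to 1.35. Stays where left. Near 0.04 it rides over a sprung ball (about 5 N at the knob) that then holds it shut.
- keeper_knob (a point): centre of the red upright knob at the free end of the keeper bar: 18 mm across, 41 to 66 mm above the bench, 190 mm from the pivot axis.
- keeper_pivot (a point): the pivot axis of the keeper bar, at the height of the bar's underside.
- handle_blank: bystander: wooden knife-handle blank, 120 x 34 x 10 mm, lying on the bench; origin at the centre of its underside.
- glue_jar: bystander: small amber jar with a white lid, 48 mm across, 65 mm tall; origin at the centre of its underside.
- eraser: bystander: white eraser 55 x 22 x 13 mm; origin at the centre of its underside.

How it is judged:
By the outcome, as a careful person would: the job done as asked, in the order asked, and still so for the second after the job is handed in, with the robot touching nothing.
Of worn1, worn2, worn3 only 2 to 3 are there at a start; the rules pass over those that are not, and their reading is None.
Of good1, good2 only 1 to 2 are there at a start; the rules pass over those that are not, and their reading is None.
At some moment in a run one of worn1, worn2, worn3, good1, good2 may be knocked a few centimetres aside while the robot is not near it.
It also fails if it takes over 210 s, if anything falls off the work surface, if the arm or the gripper's body presses on something with over 40 N, if the wrist force passes 120 N, or if a joint passes its speed limit or range.

## Working session

There is one attempt and no reset: what is moved stays moved. The work goes in short steps, each a Python script; the robot and the scene stay as the last script left them, time stands still between calls to the robot, and variables do not carry over. Pictures are saved under pics/ and viewed, at most 14 in all, crops included, and the job is handed in when it is done.

```bash
mkdir -p pics; cat > h.py <<'E'
import numpy as np, cv2
from scipy.spatial.transform import Rotation as R
from cell import r, optics
def shot(name, fn=None):
    p=np.array(r.current_tool_pos()); q=np.array(r.current_ee_rot())
    im=optics.get_image(name)
    if name=="wrist":
        T=np.eye(4);T[:3,:3]=R.from_quat(q).as_matrix();T[:3,3]=p
        im["wfc"]=T@np.array(im["mount"])
    else: im["wfc"]=np.linalg.inv(np.array(im["camera_from_world"]))
    if fn: cv2.imwrite("pics/"+fn,im["pixels"][:,:,::-1])
    im["K"]=np.array([[im["fx"],0,im["cx"]],[0,im["fy"],im["cy"]],[0,0,1]])
    return im
def ray(im,u,v):
    n=cv2.undistortPoints(np.array([[[u,v]]],float),im["K"],np.array(im["D"],float))[0,0]
    return im["wfc"][:3,:3]@np.array([n[0],n[1],1.]), im["wfc"][:3,3]
def atz(im,u,v,z):   # pixel -> world on plane z
    d,o=ray(im,u,v); return o+d*(z-o[2])/d[2]
def cloud(im):
    h,w=im["depth"].shape
    uv=np.stack(np.meshgrid(np.arange(w),np.arange(h)),-1).reshape(-1,1,2).astype(float)
    n=cv2.undistortPoints(uv,im["K"],np.array(im["D"],float))[:,0]
    z=im["depth"].reshape(-1,1)
    P=np.hstack([n*z,z])@im["wfc"][:3,:3].T+im["wfc"][:3,3]
    P[z[:,0]==0]=np.nan
    return P.reshape(h,w,3)
def down(yaw): # tool z down; tool y (closing line) at angle yaw+90deg, tool x at yaw
    return (R.from_euler('z',yaw)*R.from_euler('x',np.pi)).as_quat()
E
python3 - <<'E'
from h import *
for n in("scene","side"):
    im=shot(n); cv2.imwrite(f"pics/{n}0.png",cv2.resize(im["pixels"][:,:,::-1],(800,600),interpolation=cv2.INTER_CUBIC))
    np.savez(f"{n}0.npz",**{k:im[k] for k in("pixels","depth","wfc","K","D")}); print(n,im["wfc"].round(3))
print(r.finger_overhang,r.current_ee_rot(),optics.get_image("wrist")["mount"],r.current_t())
E
```

```text
scene [[ 0.846  0.454 -0.279  0.854]
 [ 0.533 -0.706  0.467 -0.403]
 [ 0.015 -0.544 -0.839  0.96 ]
 [ 0.     0.     0.     1.   ]]
side [[ 0.987 -0.079  0.139  0.484]
 [-0.159 -0.561  0.812 -0.633]
 [ 0.013 -0.824 -0.566  0.62 ]
 [ 0.     0.     0.     1.   ]]
0.022 [ 9.78053237e-01  2.08354394e-01 -6.30414319e-05 -5.55847343e-04] [[-3.69086873e-04 -9.58737757e-01 -2.84291712e-01  7.21966665e-02]
 [ 9.99999914e-01 -3.00354523e-04 -2.85360481e-04  4.32653160e-04]
 [ 1.88197566e-04 -2.84291793e-01  9.58737785e-01 -1.55424330e-01]
 [ 0.00000000e+00  0.00000000e+00  0.00000000e+00  1.00000000e+00]] 0.15
```

View pics/scene0.png

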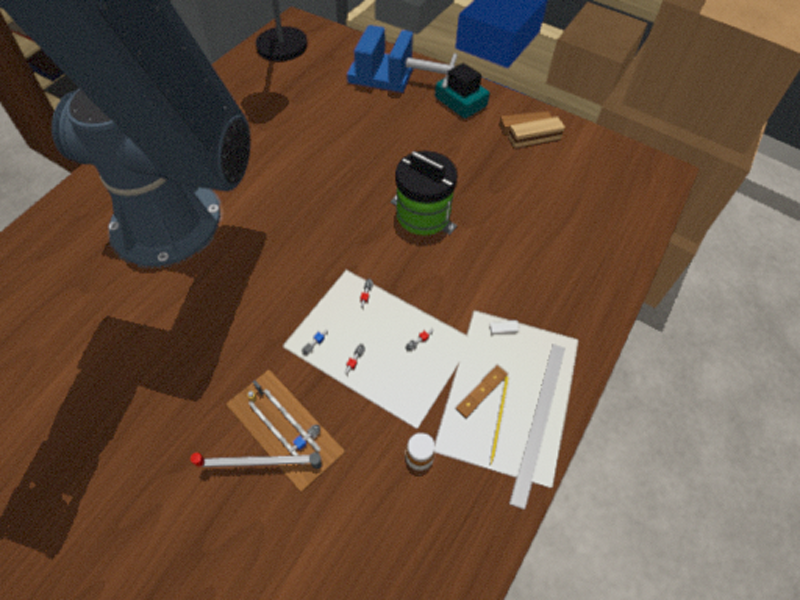

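View pics/side0.png

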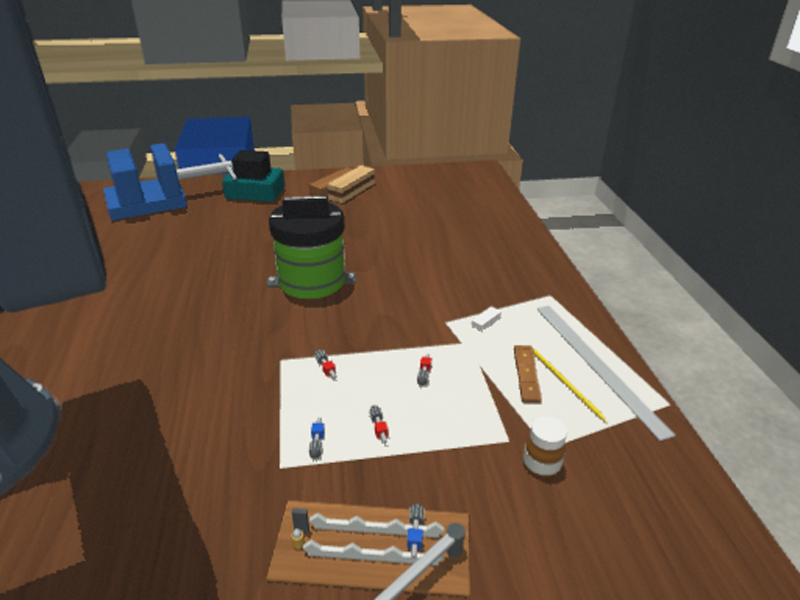

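Scene view (800x600): canister at (427,190) with the bar along (412,153)-(442,168). Red collars are at (365,297), (424,337) and (352,364), and one loose blue collar at (320,338). The rack has its stored burr at (300,441), pivot at (316,459) and knob at (197,459).

```bash
cat >> h.py <<'E'
def collars(im,z=0.012):
    hsv=cv2.cvtColor(im["pixels"],cv2.COLOR_RGB2HSV).astype(int); H,S,V=hsv[...,0],hsv[...,1],hsv[...,2]
    out=[]
    for c,m in(("red",((H<6)|(H>174))&(S>180)&(V>110)),("blue",(H>105)&(H<125)&(S>170)&(V>90))):
        n,_,st,ce=cv2.connectedComponentsWithStats(m.astype(np.uint8))
        for i in range(1,n):
            if st[i,4]>=6: out.append((c,st[i,4],ce[i].round(1),atz(im,*ce[i],z).round(4)))
    return out
E
python3 - <<'E'
from h import *
for n in("scene","side"):
    im=dict(np.load(f"{n}0.npz")); print(n)
    for c in collars(im):
        if c[3][0]>0 and c[3][0]<1 : print(*c)
    s=1.5625
    pts=dict(scene=dict(pivot=(316,459,.04),knob=(197,459,.06),capbarA=(412,153,.166),capbarB=(442,168,.166),jar=(421,441,.065),hA=(505,370,.01),hB=(459,413,.01),er=(504,327,.013),
      w1h=(368,285,.008),w2h=(411,346,.008),w3h=(359,351,.008),g1h=(308,349,.008)),side=dict(pivot=(456,532,.04),barA=(284,199,.166),barB=(328,199,.166),jar=(547,427,.065),
      w1h=(321,355,.008),w2h=(423,379,.008),w3h=(376,411,.008),g1h=(316,451,.008)))[n]
    for k,(u,v,z) in pts.items(): print(k,atz(im,(u+.5)/s-.5,(v+.5)/s-.5,z).round(4))
    P=cloud(im); m=(P[...,2]>.115)&(P[...,2]<.18)&(P[...,0]>.3)&(P[...,0]<1)&(abs(P[...,1])<.5)
    Q=P[m]; t=Q[Q[:,2]>.158]; print(len(Q),np.nanmedian(Q,0),len(t),t.mean(0) if len(t) else'',np.linalg.svd(t[:,:2]-t[:,:2].mean(0))[2][0] if len(t)>3 else'')
E
```

```text
scene
red 14 [233.1 189.6] [0.4937 0.0708 0.012 ]
red 17 [271.  214.6] [0.6386 0.0587 0.012 ]
red 17 [225.  231.9] [ 0.5551 -0.0623  0.012 ]
red 43 [124.9 293. ] [ 0.4326 -0.3573  0.012 ]
blue 1514 [316.   17.1] [0.2821 1.0766 0.012 ]
blue 183 [236.3  25.8] [0.0117 0.8055 0.012 ]
blue 242 [250.8  36.6] [0.1119 0.7711 0.012 ]
blue 27 [225.5  45. ] [0.0537 0.66   0.012 ]
blue 20 [258.8  49.3] [0.1898 0.7124 0.012 ]
blue 16 [203.9 215.8] [ 0.4721 -0.0528  0.012 ]
blue 25 [191.5 283.1] [ 0.5656 -0.2367  0.012 ]
pivot [ 0.6138 -0.2488  0.04  ]
knob [ 0.457  -0.3592  0.06  ]
capbarA [0.441  0.3285 0.166 ]
capbarB [0.5127 0.3249 0.166 ]
jar [ 0.7468 -0.1366  0.065 ]
hA [0.8032 0.0791 0.01  ]
hB [ 0.7711 -0.0403  0.01  ]
er [0.7608 0.1587 0.013 ]
w1h [0.4827 0.0994 0.008 ]
w2h [0.6287 0.0285 0.008 ]
w3h [ 0.5514 -0.0337  0.008 ]
g1h [ 0.4678 -0.0826  0.008 ]
1040 [0.48490175 0.31793899 0.13453355] 119 [0.47855566 0.32540898 0.16504982] [ 0.99843762 -0.05587776]
side
red 33 [272.  231.6] [0.6359 0.0582 0.012 ]
red 38 [209.8 234.6] [0.4909 0.0689 0.012 ]
red 52 [243.3 273.8] [ 0.5522 -0.064   
[... 235 characters left out ...]
]
blue 136 [ 73.2 126.2] [0.0524 0.71   0.012 ]
blue 6 [ 80.5 117.2] [0.0621 0.7848 0.012 ]
blue 7 [ 86.3 118. ] [0.0843 0.7745 0.012 ]
blue 6 [115.3 127.3] [0.1989 0.6807 0.012 ]
blue 7 [ 86.3 132.3] [0.1068 0.6545 0.012 ]
blue 7 [102.4 132. ] [0.1605 0.6494 0.012 ]
blue 52 [203.  274.3] [ 0.4698 -0.0531  0.012 ]
blue 86 [265.2 343.7] [ 0.5688 -0.2312  0.012 ]
pivot [ 0.6097 -0.25    0.04  ]
barA [0.4413 0.3261 0.166 ]
barB [0.514  0.3164 0.166 ]
jar [ 0.7471 -0.1416  0.065 ]
w1h [0.4819 0.1023 0.008 ]
w2h [0.6267 0.0264 0.008 ]
w3h [ 0.5507 -0.028   0.008 ]
g1h [ 0.4661 -0.0872  0.008 ]
1149 [0.47492516 0.3123976  0.13317285] 133 [0.47401626 0.32379185 0.16308112] [ 0.99751363 -0.07047381]
```

Both views agree to within about 5 mm: cap at about (0.477, 0.323) with the bar near -4°. I'll go above the cap and look from close by.

```bash
python3 - <<'E'
from h import *
r.move_to([0.476,0.322,0.30],down(np.pi-.06)); print(r.current_q(),r.current_t())
im=shot("wrist"); cv2.imwrite("pics/w1.png",cv2.resize(im["pixels"][:,:,::-1],(768,576)))
P=cloud(im); t=P[(P[...,2]>.158)&(P[...,2]<.175)]
rect=cv2.minAreaRect(t[:,:2].astype(np.float32)*1000); print(len(t),t.mean(0),rect)
c=P[(P[...,2]>.128)&(P[...,2]<.14)]; print(len(c),cv2.minEnclosingCircle(c[:,:2].astype(np.float32)),np.median(c[:,2]))
print(np.linalg.svd(t[:,:2]-t[:,:2].mean(0),full_matrices=False)[2][0])
E
```

```text
[ 5.12685506e-01  3.27088202e-01  1.47898406e+00 -1.32380480e-04
  1.33561579e+00 -9.96936480e-01] 3.1833
1331 [0.47398391 0.32865314 0.16486225] ((475.3492431640625, 328.4656982421875), (15.605304718017578, 75.04821014404297), 87.26183319091797)
9928 ((0.47626250982284546, 0.3287076950073242), 0.06430578231811523) 0.13306148989927125
[ 0.9987146 -0.0506868]
```

View pics/w1.png

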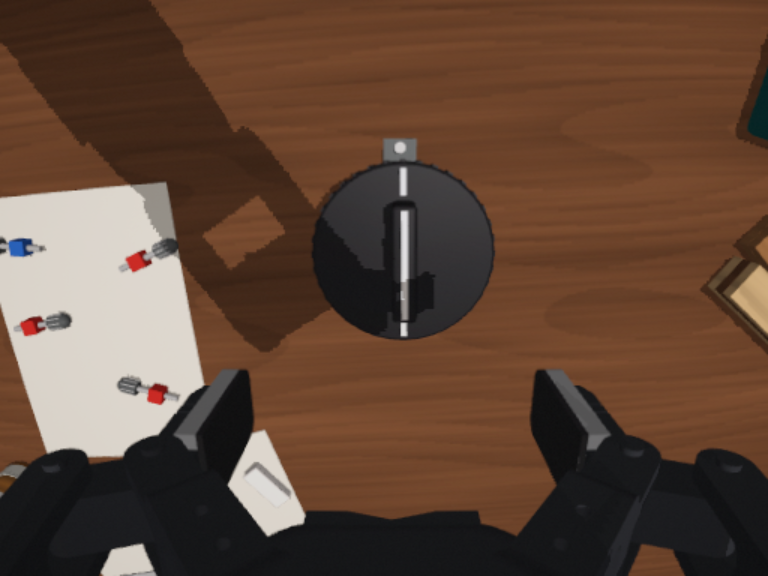

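The wrist view shows the cap centred at (403,250) with its bar vertical at (403,205-320). The fitted bar is 75x15.6 mm at (0.4756, 0.3286), yaw -0.05, which matches the given size. Now I'll grip, press, twist and lift.

```bash
python3 - <<'E'
from h import *
x,y,a=0.4757,0.3286,np.pi-.05
r.move_to([x,y,.24],down(a)); r.move_linear([x,y,.160],vel=.1)
f=lambda s:print(s,np.round(r.current_tool_pos(),4),np.round(r.current_contact_force(),1),round(float(np.array(r.current_torque())[2]),2),round(r.current_opening(),3),round(r.current_t(),1))
f("pre"); r.set_gripper(0.0,70); f("grip")
p=np.array(r.current_tool_pos())
for dz in(.003,.006):
    r.move_linear([x,y,.160-dz],vel=.03); f("press")
for k in(.25,.5,.75,1.02):
    r.move_to([x,y,.154],down(a+k)); f("turn")
r.move_linear([x,y,.175],vel=.05); f("lift")
r.move_linear([x,y,.26],vel=.15); f("up")
im=shot("side","s1.png"); im=shot("wrist","w2.png")
cv2.imwrite("pics/c2.png",np.vstack([cv2.resize(cv2.imread("pics/s1.png"),(400,300)),cv2.resize(cv2.imread("pics/w2.png"),(400,300))]))
E
```

```text
pre [0.4761 0.3288 0.1608] [-0.7 -0.2 -0.5] 0.02 1.003 4.5
grip [0.4757 0.3286 0.16  ] [ 0.2 -0.2 -0. ] -0.01 0.003 5.3
press [0.4756 0.3285 0.1567] [-0.2 -0.1 -0.9] -0.05 0.002 5.5
press [0.4756 0.3285 0.1538] [ 0.1 -0.1  0.1] -0.04 -0.001 5.8
turn [0.4757 0.3286 0.1541] [-0.5 -0.7  0. ] -0.01 -0.005 6.2
turn [0.4757 0.3286 0.154 ] [ 0.1  0.1 -0.3] -0.03 0.001 6.5
turn [0.4757 0.3286 0.154 ] [-0.4 -0.3 -0.1] 0.01 -0.0 6.8
turn [0.4757 0.3286 0.154 ] [-0.3 -0.5  0.3] -0.01 -0.003 7.2
lift [0.4757 0.3286 0.1752] [-0.2  0.1 -0.4] 0.02 -0.002 7.8
up [0.4753 0.3284 0.2589] [ 0.  -0.8 -0.4] -0.03 -0.0 8.5
```

View pics/c2.png

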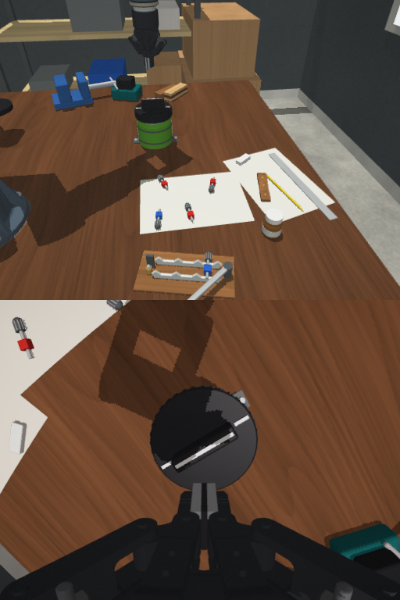

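The gripper shut on nothing (opening 0) and the cap hasn't moved: the bar still sits at its first angle. I'll find out why by projecting the fingertip point into the pictures.

```bash
python3 - <<'E'
from h import *
p=np.array(r.current_tool_pos()); print(p, R.from_quat(r.current_ee_rot()).as_matrix().round(3).tolist(), r.current_q(), r.current_t())
out=[]
for n in("side","scene","wrist"):
    im=shot(n); C=np.linalg.inv(im["wfc"]); px=im["pixels"][:,:,::-1].copy()
    for q,col in((p-[0,0,.022],(0,255,255)),([.4757,.3286,.166],(255,0,255))):
        rv=cv2.Rodrigues(C[:3,:3])[0]; uv=cv2.projectPoints(np.array([q]),rv,C[:3,3],im["K"],np.array(im["D"],float))[0].ravel(); print(n,uv)
        cv2.drawMarker(px,tuple(int(round(k)) for k in uv),col,cv2.MARKER_CROSS,8,1)
        c=uv
    u,v=int(c[0]),int(c[1]); u0=np.clip(u-75,0,362);v0=np.clip(v-100,0,234); out.append(cv2.resize(px[v0:v0+150,u0:u0+150],(266,266)) if n!="wrist" else cv2.resize(px,(266,266)))
    D=cloud(im)
    if n!="wrist":
        m=(np.linalg.norm(D[...,:2]-p[:2],axis=2)<.03)&(D[...,2]>.17)&(D[...,2]<.3); print("lowest finger pts",np.sort(D[m][:,2])[:8].round(3))
cv2.imwrite("pics/d3.png",np.hstack(out))
E
```

```text
[0.47523629 0.32833179 0.25866269] [[-0.565, -0.825, -0.002], [-0.825, 0.565, -0.001], [0.002, 0.001, -1.0]] [ 5.24004006e-01  3.64581830e-01  1.52710368e+00 -2.94076055e-05
  1.25211456e+00 -2.01676723e+00] 8.6
side [192.49574342 100.56792561]
side [194.83857551 126.01057769]
lowest finger pts [0.272 0.273 0.273 0.273 0.274 0.274 0.275 0.275]
scene [274.16914941  84.64765192]
scene [273.00022126 101.98327008]
lowest finger pts [0.172 0.271 0.274 0.275 0.277 0.277 0.278 0.279]
wrist [261.49636362 224.35038026]
wrist [260.98496684 191.85023941]
```

View pics/d3.png

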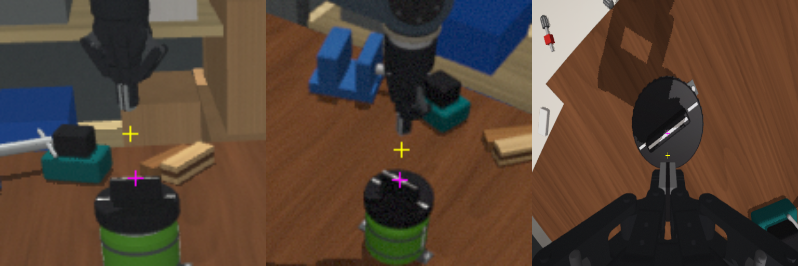

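The real fingertips sit along the tool axis at z≈0.272 with the TCP reading 0.259. That is about 35 mm short of the stated overhang, with no sideways error. I'll measure it by touching the bar top (known to be 166 mm) with the shut fingers.

```bash
python3 - <<'E'
from h import *
x,y,a=0.4757,0.3286,np.pi-.05
r.move_linear([x,y,.160],rot=down(a),vel=.15)
z=.158
f0=np.mean([r.current_contact_force()[2] for _ in range(5)])
while z>.125:
    r.move_linear([x,y,z],vel=.03); r.sleep(.05)
    F=np.mean([r.current_contact_force()[2] for _ in range(5)])-f0
    print(round(z,4),round(r.current_tool_pos()[2],4),round(F,2))
    if abs(F)>3: break
    z-=.002
r.move_linear([x,y,.18],vel=.1)
E
```

```text
0.158 0.1581 -0.32
0.156 0.156 -0.08
0.154 0.1539 -0.43
0.152 0.1523 2.48
0.15 0.1502 4.61
```

Contact is at a reading of about 0.1535, so the shut fingertips are 12.5 mm behind the TCP reading and I must command 34.5 mm lower than planned. I'll redo the cap with that correction.

```bash
cat >> h.py <<'E'
TIP=0.0125   # true shut-fingertip height above the reported TCP z (measured by touch)
def f(s): print(s,np.round(r.current_tool_pos(),4),np.round(r.current_contact_force(),1),round(float(np.array(r.current_torque())[2]),2),round(r.current_opening(),3),round(r.current_t(),1))
E
python3 - <<'E'
from h import *
x,y,a=0.4757,0.3286,np.pi-.05
z0=.139-TIP
r.set_gripper(.7,90); r.move_linear([x,y,z0],vel=.1); f("pre")
r.set_gripper(0.0,90); f("grip")
if r.current_opening()<.1: raise SystemExit
for dz in(.003,.006):
    r.move_linear([x,y,z0-dz],vel=.03); f("press")
for k in(.25,.5,.75,1.02):
    r.move_to([x,y,z0-.006],down(a+k)); f("turn")
r.move_linear([x,y,z0+.015],vel=.05); f("lift")
r.move_linear([x,y,z0+.10],vel=.15); f("up")
im=shot("side","s2.png"); im=shot("wrist","w3.png")
cv2.imwrite("pics/c4.png",np.vstack([cv2.resize(cv2.imread("pics/s2.png"),(400,300)),cv2.resize(cv2.imread("pics/w3.png"),(400,300))]))
E
```

```text
pre [0.476  0.3288 0.1269] [-1.2 -0.3  0. ] -0.01 0.7 13.2
grip [0.4759 0.3288 0.1269] [-0.1  0.6  2.6] 0.03 0.168 13.6
press [0.4759 0.3288 0.1236] [-0.1  0.2  5.7] 0.04 0.168 13.9
press [0.476  0.3288 0.1209] [-1.4  0.3  8. ] 0.03 0.166 14.1
turn [0.4762 0.3288 0.1211] [-0.1 -0.1  7. ] 0.21 0.164 14.5
turn [0.4762 0.3288 0.1211] [-0.7 -0.9  7.5] 0.18 0.168 14.8
turn [0.4762 0.3288 0.1211] [-0.3 -0.   6.8] 0.25 0.166 15.2
turn [0.4762 0.3288 0.1211] [-0.2  0.6  7.5] 0.29 0.165 15.5
lift [0.4754 0.3284 0.1412] [-0.3  1.1 -0.7] 0.03 0.166 16.1
up [0.4753 0.3283 0.2255] [ 0.2  0.5 -1.9] 0.0 0.17 16.8
```

View pics/c4.png

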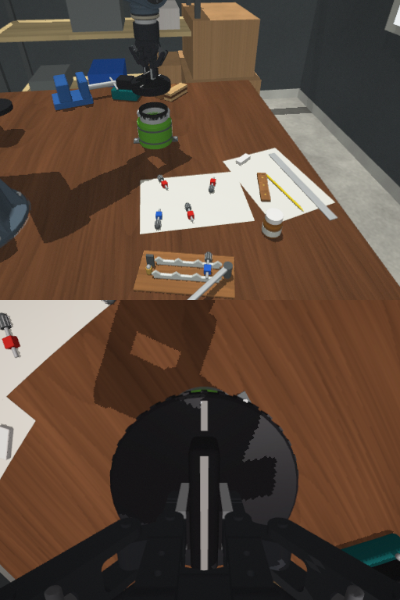

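The side and wrist views show the cap off and held, and the canister open. I'll stand the cap on clear bench at (0.66, 0.33), then do the first worn burr with a close wrist look.

```bash
cat >> h.py <<'E'
M=np.array([0.4757,0.3286])
def yawnear(x,y,ax):  # yaw = ax mod pi giving |q6|<=pi/2
    t=np.arctan2(y,x)+np.pi/2
    return t+(ax-t+np.pi/2)%np.pi-np.pi/2
def go(x,y,z,yaw,hi=.21):
    p=r.current_tool_pos()
    if p[2]<hi-.005: r.move_linear([p[0],p[1],hi],vel=.25)
    r.move_to([x,y,max(z,hi)],down(yaw))
    if z<hi: r.move_linear([x,y,z],vel=.15)
def look(col,x,y,fn=None):
    """wrist look at a burr near x,y -> collar xy, head angle"""
    im=shot("wrist",fn); P=cloud(im); hsv=cv2.cvtColor(im["pixels"],cv2.COLOR_RGB2HSV).astype(int)
    H,S,V=hsv[...,0],hsv[...,1],hsv[...,2]
    m=(((H<6)|(H>174))&(S>150)&(V>60)) if col=="red" else ((H>105)&(H<125)&(S>130)&(V>50))
    near=(np.hypot(P[...,0]-x,P[...,1]-y)<.07)&(P[...,2]<.06)
    n,lab,st,ce=cv2.connectedComponentsWithStats((m&near).astype(np.uint8))
    i=1+np.argmax(st[1:,4]); C=P[lab==i]; zt=np.percentile(C[:,2],90); top=C[C[:,2]>zt-.005]
    c=np.array(cv2.minAreaRect(top[:,:2].astype(np.float32)*1000)[0])/1000
    d=np.hypot(P[...,0]-c[0],P[...,1]-c[1])
    B=P[(d<.05)&(P[...,2]>zt-.011)&(P[...,2]<zt+.006)][:,:2]
    v=np.linalg.svd(B-B.mean(0),full_matrices=False)[2][0]
    if v@(B.mean(0)-c)<0: v=-v
    e=(B-c)@v
    print(col,"n",st[i,4],len(B),"c",c.round(4),"ztop",zt.round(4),"ang",np.degrees(np.arctan2(v[1],v[0])).round(1),"extent",np.percentile(e,[1,99]).round(3),round(r.current_t(),1))
    return c,np.arctan2(v[1],v[0])
def pick(col,x,y,ang,fn=None):
    yaw=yawnear(x,y,ang); go(x,y,.20,yaw,.20); r.set_gripper(.55,40)
    c,a=look(col,x,y,fn); yaw=yawnear(*c,a)
    r.move_linear([*c,.03],rot=down(yaw),vel=.15); r.move_linear([*c,.003-TIP],vel=.08)
    r.set_gripper(0,40); f("grip"); r.move_linear([*c,.10],vel=.2); r.move_linear([*c,.21],vel=.25)
    f("held"); return a,yaw,r.current_opening()>.1
def dump(a,yaw):
    p=M-.011*np.array([np.cos(a),np.sin(a)])
    go(*p,.110-TIP,yaw,.215); r.set_gripper(.4); f("drop"); r.move_linear([*p,.215],vel=.25)
E
python3 - <<'E'
from h import *
yaw=np.pi-.05+1.02
r.move_to([.66,.33,.20],down(yaw)); r.move_linear([.66,.33,.04],vel=.12); r.move_linear([.66,.33,.0212],vel=.04); f("cap down")
r.set_gripper(.6); r.sleep(.1); r.move_linear([.66,.33,.21],vel=.2); f("up")
a,yw,ok=pick("red",.4925,.070,np.radians(108),"w4.png")
if ok: dump(a,yw)
im=shot("wrist","w5.png"); im=shot("scene","sc2.png")
cv2.imwrite("pics/c5.png",np.hstack([cv2.resize(cv2.imread("pics/w5.png"),(400,300)),cv2.resize(cv2.imread("pics/sc2.png"),(400,300))]))
E
```

```text
cap down [0.6598 0.3299 0.0213] [-3.7 -2.1  4.8] 0.04 0.168 19.8
up [0.6595 0.3298 0.2085] [-0.3 -0.2 -0.5] -0.0 0.603 21.4
red n 204 664 c [0.4926 0.072 ] ztop 0.016 ang 109.8 extent [-0.021  0.043] 23.3
grip [ 0.4929  0.072  -0.009 ] [-2.3 -0.1  6.3] 0.04 0.173 25.6
held [0.492  0.072  0.2087] [-0.1  0.7 -0.8] 0.05 0.172 26.9
drop [0.4796 0.3184 0.098 ] [ 1.1  0.5 -0.6] 0.03 0.397 29.4
```

View pics/c5.png

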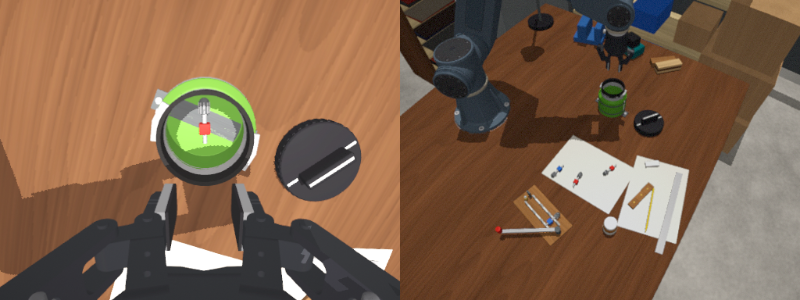

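The wrist view shows the red burr inside the canister at (205,128) and the cap standing clear at (318,160). Next are the other two worn burrs.

```bash
sed -i 's/\.003-TIP/.0045-TIP/' h.py; python3 - <<'E'
from h import *
for x,y,d in((.637,.0585,253),(.5537,-.063,95)):
    a,yw,ok=pick("red",x,y,np.radians(d))
    if not ok: print("MISS"); break
    dump(a,yw)
im=shot("wrist","w6.png"); im=shot("scene","sc3.png")
cv2.imwrite("pics/c6.png",np.hstack([cv2.resize(cv2.imread("pics/w6.png"),(400,300)),cv2.resize(cv2.imread("pics/sc3.png"),(400,300))]))
E
```

```text
red n 201 607 c [0.6382 0.0609] ztop 0.016 ang -109.0 extent [-0.021  0.042] 31.6
grip [ 0.6386  0.0608 -0.0074] [-1.2 -0.5  4.7] -0.02 0.167 33.9
held [0.6376 0.0608 0.2086] [ 0.2  0.1 -0.9] 0.0 0.168 35.2
drop [0.4794 0.3391 0.098 ] [ 0.2 -0.5  0.3] 0.0 0.399 37.9
red n 200 644 c [ 0.5544 -0.0616] ztop 0.0158 ang 96.2 extent [-0.02   0.043] 40.4
grip [ 0.5546 -0.0617 -0.0075] [-1.5  0.2  5.8] 0.0 0.172 42.7
held [ 0.5538 -0.0616  0.2086] [-0.6  0.1 -1.5] -0.02 0.169 44.0
drop [0.4771 0.3178 0.098 ] [ 0.5  0.4 -0.2] -0.05 0.4 46.9
```

View pics/c6.png

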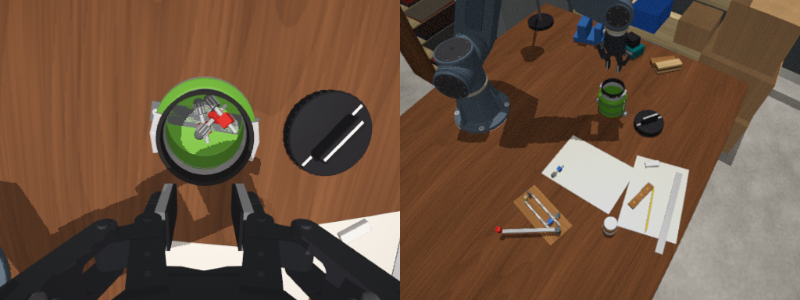

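All three worn burrs are in the canister, seen in the wrist view at (215,118). Next I'll refit and lock the cap, checking where its bar is first.

```bash
python3 - <<'E'
from h import *
a=np.pi-.05; yaw=a+1.02
go(.66,.33,.21,yaw); r.set_gripper(.7,90)
P=cloud(shot("wrist")); t=P[(P[...,2]>.052)&(P[...,2]<.07)&(np.hypot(P[...,0]-.66,P[...,1]-.33)<.05)]
c,s,_=cv2.minAreaRect(t[:,:2].astype(np.float32)*1000); v=np.linalg.svd(t[:,:2]-t[:,:2].mean(0),full_matrices=False)[2][0]
ang=np.arctan2(v[1],v[0]); print(c,s,"bar",ang%np.pi,"exp",yaw%np.pi,np.median(t[:,2]))
r.move_linear([.66,.33,.0215],vel=.15); r.set_gripper(0,90); f("grip")
if r.current_opening()<.1: raise SystemExit
r.move_linear([.66,.33,.225],vel=.2)
z0=.139-TIP
r.move_to([*M,.225],down(yaw)); r.move_linear([*M,z0+.012],vel=.12); f("above")
for dz in(.006,.003,0,-.003,-.006): r.move_linear([*M,z0+dz],vel=.03); f("press")
for k in(.75,.5,.25,.1,0,-.03): r.move_to([*M,z0-.006],down(a+k)); f("turn")
E
```

```text
(660.1299438476562, 328.59796142578125) (74.90775299072266, 15.30258560180664) bar 0.969008665895444 exp 0.9700000000000006 0.05898574912607818
grip [0.6603 0.3302 0.0221] [-1.1 -0.1  4.3] -0.02 0.162 52.1
above [0.4762 0.3288 0.1391] [ 0.3  0.4 -1.9] 0.03 0.168 54.9
press [0.4757 0.3286 0.1325] [-0.4  0.2 -1.6] 0.04 0.17 55.3
press [0.476  0.3288 0.1297] [0.7 0.1 1.2] 0.0 0.167 55.5
press [0.476  0.3288 0.1267] [1.4 0.4 4.4] -0.01 0.166 55.8
press [0.476  0.3288 0.1239] [1.  0.5 6.1] 0.02 0.168 56.0
press [0.476  0.3288 0.1211] [-0.2 -0.4  8.9] -0.02 0.165 56.3
turn [0.4761 0.3288 0.1212] [-0.5 -0.3  8.1] -0.3 0.167 56.6
turn [0.4761 0.3288 0.1212] [ 0.4 -0.4  8.5] -0.29 0.169 57.0
turn [0.4761 0.3288 0.1212] [-0.  -0.9  8. ] -0.26 0.166 57.3
turn [0.4761 0.3288 0.1212] [-0.4  0.5  8.7] -0.3 0.169 57.6
turn [0.4761 0.3288 0.1212] [-0.6  0.2  7.8] -0.3 0.167 57.9
turn [0.4761 0.3288 0.1212] [ 0.1 -0.3  8. ] -0.0 0.169 58.1
```

```bash
python3 - <<'E'
from h import *
a=np.pi-.05; z0=.139-TIP
for k in(-.05,-.07,-.02): 
    r.move_to([*M,z0-.006],down(a+k)); r.sleep(.1); print(k,np.mean([r.current_torque()[2] for _ in range(8)])); 
    if abs(r.current_torque()[2])>1.2: break
r.move_to([*M,z0-.006],down(a))
r.move_linear([*M,z0],vel=.03); f("springup")
r.move_linear([*M,z0+.003],vel=.03); r.sleep(.1); f("pull test")
r.move_linear([*M,z0],vel=.03)
r.set_gripper(.7); r.sleep(.2); r.move_linear([*M,.20],vel=.15); r.move_linear([*M,.27],vel=.2)
P=cloud(shot("wrist","w7.png")); t=P[(P[...,2]>.157)&(P[...,2]<.175)&(np.hypot(P[...,0]-M[0],P[...,1]-M[1])<.05)]
c,s,_=cv2.minAreaRect(t[:,:2].astype(np.float32)*1000); v=np.linalg.svd(t[:,:2]-t[:,:2].mean(0),full_matrices=False)[2][0]
print(c,s,np.arctan(v[1]/v[0]),np.median(t[:,2]))
E
```

```text
-0.05 0.28009808908517264
-0.07 1.0081212584099046
-0.02 0.20676788427653015
springup [0.4761 0.3289 0.1268] [1.9 2.6 2.1] -0.08 0.166 59.8
pull test [0.4756 0.3286 0.1282] [  6.4   5.  -10. ] -0.02 0.168 60.1
(475.1363220214844, 328.14886474609375) (15.62069034576416, 75.6606674194336) -0.0549286193490239 0.16502779012842111
```

The cap is locked: pulling up meets 10 N, the stop was felt, and height and angle match the start. Now I'll measure the rack.

```bash
python3 - <<'E'
from h import *
go(.53,-.22,.30,yawnear(.53,-.22,np.pi/2),.30)
im=shot("wrist"); cv2.imwrite("pics/w8.png",cv2.resize(im["pixels"][:,:,::-1],(768,576),interpolation=cv2.INTER_CUBIC))
np.savez("rack.npz",**{k:im[k] for k in("pixels","depth","wfc","K","D")})
print(look("blue",.567,-.234), r.current_q())
P=cloud(im)
t=P[(P[...,2]>.0225)&(P[...,2]<.0315)&(np.hypot(P[...,0]-.55,P[...,1]+.24)<.14)]
print(len(t)); 
t=P[(P[...,2]>.030)&(P[...,2]<.046)&(np.hypot(P[...,0]-.55,P[...,1]+.28)<.2)]; print("bar",len(t),cv2.minAreaRect(t[:,:2].astype(np.float32)*1000))
t=P[(P[...,2]>.058)&(P[...,2]<.072)&(np.hypot(P[...,0]-.45,P[...,1]+.35)<.06)]; print("knob",len(t),cv2.minEnclosingCircle(t[:,:2].astype(np.float32)) if len(t) else '')
E
```

```text
blue n 135 699 c [ 0.5678 -0.2373] ztop 0.0289 ang 69.1 extent [-0.024  0.042] 64.6
(array([ 0.56776544, -0.23728232]), np.float64(1.2067185044366135)) [-4.73201360e-01  3.25340547e-01  1.48117680e+00  9.43181860e-05
  1.33502410e+00 -4.74680377e-01]
634
bar 1405 ((532.666259765625, -270.70013427734375), (177.63623046875, 167.6615447998047), 4.023964881896973)
knob 140 ((0.4563858211040497, -0.3588334619998932), 0.009185696952044964)
```

View pics/w8.png

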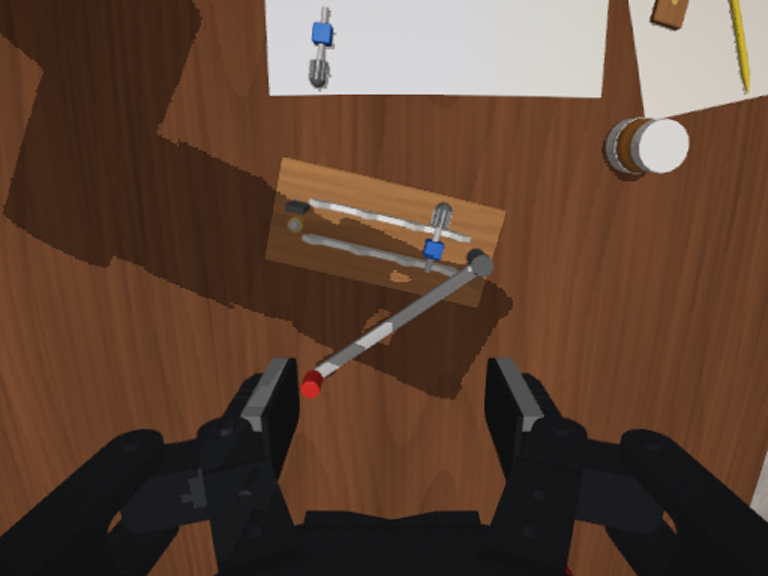

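The wrist view of the rack shows base corners at (283,157), (505,210), (478,307) and (265,260). The combs run from (310,203) to (468,240) and (303,237) to (465,273), the pivot is at (482,265) and the knob at (311,384). Next I'll fit the rack frame.

```bash
python3 - <<'E'
from h import *
im=dict(np.load("rack.npz")); s=1.5; g=lambda u,v,z:atz(im,(u+.5)/s-.5,(v+.5)/s-.5,z)[:2]
C=[g(*p,.006) for p in((283,157),(505,210),(478,307),(265,260))]
for i in range(4):
    d=C[(i+1)%4]-C[i]; print("edge",np.linalg.norm(d).round(4),(np.degrees(np.arctan2(d[1],d[0]))%180).round(1))
print("centre",np.mean(C,0).round(4))
for A,B in(((310,203),(468,240)),((303,237),(465,273))):
    a,b=g(*A,.026),g(*B,.026); d=b-a; print("comb",a.round(4),b.round(4),np.linalg.norm(d).round(4),np.degrees(np.arctan2(d[1],d[0])).round(2))
print("pivot",g(482,265,.045),"knob",g(311,377,.066))
P=cloud(im)
t=P[(P[...,2]>.034)&(P[...,2]<.045)&(np.hypot(P[...,0]-.53,P[...,1]+.30)<.1)&(P[...,1]<-.255)]
k=np.array([.4564,-.3588]); 
# comb depth points -> rack frame, tooth profile
th=np.radians(np.float64(input() if 0 else -11.0))
t=P[(P[...,2]>.008)&(P[...,2]<.031)&(np.hypot(P[...,0]-.53,P[...,1]+.22)<.13)]
for th in np.radians([-14,-13,-12,-11,-10,-9]):
    y=t[:,1]*np.cos(th)-t[:,0]*np.sin(th); h,e=np.histogram(y[(t[:,2]>.015)],bins=np.arange(-.16,-.06,.0025)); j=np.argsort(h)[-4:]; print(np.degrees(th).round(),np.sort(h)[-6:],e[np.sort(j)].round(4))
np.save("rackpts.npy",t)
E
```

```text
edge 0.2108 166.8
edge 0.098 77.9
edge 0.213 167.1
edge 0.099 76.6
centre [ 0.523  -0.2271]
comb [ 0.4577 -0.1948] [ 0.5996 -0.2281] 0.1458 -13.18
comb [ 0.45   -0.2254] [ 0.5982 -0.259 ] 0.152 -12.76
pivot [ 0.60995375 -0.24675013] knob [ 0.45800537 -0.34522846]
-14.0 [ 89  93 167 170 183 194] [-0.1125 -0.11   -0.08   -0.0775]
-13.0 [ 68  97 176 187 188 202] [-0.1225 -0.12   -0.09   -0.0875]
-12.0 [ 72 105 148 161 175 197] [-0.1325 -0.13   -0.1    -0.0975]
-11.0 [ 78 115 115 139 148 183] [-0.1425 -0.14   -0.1075 -0.105 ]
-10.0 [ 91 114 119 120 121 134] [-0.1525 -0.15   -0.1175 -0.115 ]
-9.0 [ 93  97  99 103 104 116] [-0.1575 -0.1275 -0.125  -0.1225]
```

```bash
python3 - <<'E'
from h import *
t=np.load("rackpts.npy"); th=np.radians(-13.0); c,s=np.cos(th),np.sin(th)
X=t[:,0]*c+t[:,1]*s; Y=t[:,1]*c-t[:,0]*s
for y0 in(-.1205,-.0875):
    m=(abs(Y-y0)<.004)&(t[:,2]>.014); b=np.round(X[m]/.004).astype(int)
    print(y0,[(round(k*.004,3),int(1000*np.percentile(t[m][b==k,2],60)),) for k in np.unique(b)])
for n,p in(("piv",(.6105,-.248)),("stored",(.5678,-.2373)),("base",(.523,-.2271))): print(n,round(p[0]*c+p[1]*s,4),round(p[1]*c-p[0]*s,4))
E
```

```text
-0.1205 [(np.float64(0.488), 17), (np.float64(0.492), 21), (np.float64(0.496), 26), (np.float64(0.5), 23), (np.float64(0.504), 20), (np.float64(0.508), 17), (np.float64(0.512), 17), (np.float64(0.516), 17), (np.float64(0.52), 16), (np.float64(0.524), 16), (np.float64(0.528), 17), (np.float64(0.532), 19), (np.float64(0.536), 22), (np.float64(0.54), 25), (np.float64(0.544), 22), (np.float64(0.548), 19), (np.float64(0.552), 17), (np.float64(0.556), 16), (np.float64(0.56), 17), (np.float64(0.564), 17), (np.float64(0.568), 17), (np.float64(0.572), 16), (np.float64(0.576), 18), (np.float64(0.58), 23), (np.float64(0.584), 26), (np.float64(0.588), 23), (np.float64(0.592), 19), (np.float64(0.596), 16), (np.float64(0.6), 17), (np.float64(0.604), 21), (np.float64(0.608), 22), (np.float64(0.612), 16), (np.float64(0.616), 16), (np.float64(0.62), 18), (np.float64(0.624), 23), (np.float64(0.628), 25), (np.float64(0.632), 23), (np.float64(0.636), 16)]
-0.0875 [(np.float64(0.472), 23), (np.float64(0.476), 24), (np.float64(0.48), 23), (np.float64(0.484), 23), (np.float64(0.488), 18), (np.float64(0.492
[... 283 characters left out ...]
.float64(0.54), 26), (np.float64(0.544), 23), (np.float64(0.548), 19), (np.float64(0.552), 17), (np.float64(0.556), 17), (np.float64(0.56), 17), (np.float64(0.564), 16), (np.float64(0.568), 16), (np.float64(0.572), 16), (np.float64(0.576), 19), (np.float64(0.58), 22), (np.float64(0.584), 25), (np.float64(0.588), 23), (np.float64(0.592), 19), (np.float64(0.596), 17), (np.float64(0.6), 17), (np.float64(0.604), 21), (np.float64(0.608), 22), (np.float64(0.612), 17), (np.float64(0.616), 16), (np.float64(0.62), 18), (np.float64(0.624), 22), (np.float64(0.628), 25), (np.float64(0.632), 23), (np.float64(0.636), 19), (np.float64(0.64), 17)]
piv 0.6506 -0.1043
stored 0.6066 -0.1035
base 0.5607 -0.1036
```

The rack frame is consistent: yaw -13.0°, teeth 44 mm apart, and pivot, stored burr and base all agree to about 1 mm. Slot1 comes out at (0.525, -0.2275). Now I'll pick the good burr and lay it there.

```bash
python3 - <<'E'
from h import *
th=np.radians(-13.0); S=np.array([.5248,-.2275])
a,yw,ok=pick("blue",.471,-.053,np.radians(263))
if not ok: raise SystemExit("MISS")
yaw=yw+((th+np.pi/2-yw+np.pi/2)%np.pi-np.pi/2); print(yw,yaw)
r.move_to([*S,.21],down(yaw)); print("q6",r.current_q()[5])
r.move_linear([*S,.05],vel=.15); z=.0175-TIP
r.move_linear([*S,z+.006],vel=.05); f("near"); r.move_linear([*S,z+.001],vel=.03); f("placed")
r.set_gripper(.32); f("rel"); r.move_linear([*S,.08],vel=.08); r.move_linear([*S,.26],vel=.2)
r.move_linear([.53,-.22,.28],vel=.2)
im=shot("wrist"); cv2.imwrite("pics/w9.png",cv2.resize(im["pixels"][60:316,80:420,::-1],(680,512),interpolation=cv2.INTER_CUBIC))
print(look("blue",*S) ,look("blue",.60,-.245))
P=cloud(im); X=P[...,0]*np.cos(th)+P[...,1]*np.sin(th); Y=P[...,1]*np.cos(th)-P[...,0]*np.sin(th)
m=(X>.445)&(X<.495)&(Y>-.115)&(Y<-.06)&(P[...,2]>.012); print("stop",np.percentile(X[m],[5,95]),np.percentile(Y[m],[5,95]),np.percentile(P[...,2][m],[50,95,100]))
E
```

```text
blue n 204 615 c [ 0.4704 -0.0508] ztop 0.0159 ang -98.0 extent [-0.02   0.042] 65.8
grip [ 0.4707 -0.0508 -0.0075] [-0.9  0.   5.9] -0.05 0.173 68.0
held [ 0.4698 -0.0507  0.2086] [ 0.2  0.  -1.8] 0.04 0.168 69.3
1.4305095090478996 1.3439035240356336
q6 -0.2631748835432013
near [ 0.525  -0.2276  0.0112] [ 0.4 -0.5 -0.1] -0.04 0.171 72.2
placed [ 0.5247 -0.2275  0.0059] [-0.2  0.2 -0.4] -0.02 0.171 72.6
rel [ 0.5249 -0.2275  0.0061] [ 0.1  0.4 -0.2] 0.02 0.319 72.8
blue n 151 1013 c [ 0.5678 -0.2371] ztop 0.029 ang -169.3 extent [-0.039  0.049] 75.3
blue n 151 1019 c [ 0.5681 -0.2369] ztop 0.0289 ang -169.9 extent [-0.039  0.049] 75.4
(array([ 0.56778925, -0.23710703]), np.float64(-2.955563960680375)) (array([ 0.56805286, -0.2368988 ]), np.float64(-2.965074918999125))
stop [0.47279736 0.49111727] [-0.11236819 -0.08561636] [0.02691668 0.04154115 0.0422767 ]
```

View pics/w9.png

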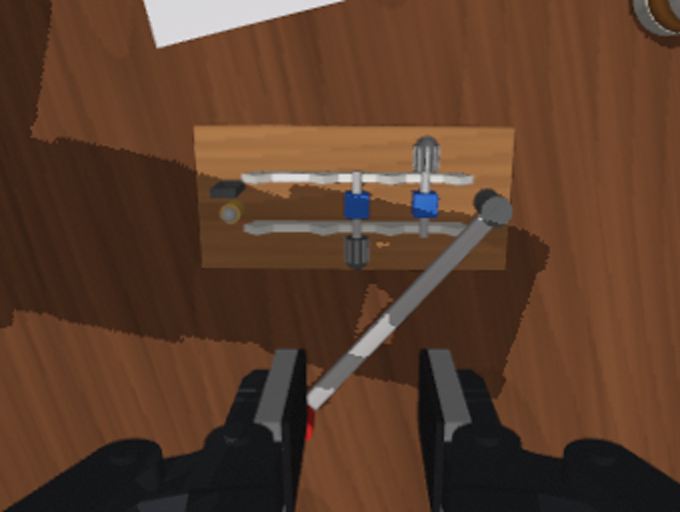

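The wrist view shows the good burr squarely in the middle slot, with its collar at (357,205) between the combs, and the stored burr undisturbed. Next I'll push the keeper shut with closed fingers along the knob's arc, watching the force.

```bash
cat >> h.py <<'E'
PV=np.array([.6105,-.248])
def kp(th,d):
    b=np.radians(167)+th; e=np.array([np.cos(b),np.sin(b)]); n=np.array([-e[1],e[0]])
    p=PV+.19*e+d*n; return p,yawnear(*p,b+np.pi/2),n
E
python3 - <<'E'
from h import *
z=.049-TIP
r.set_gripper(0,40)
p,y,n=kp(.85,.034); go(*p,z,y,.21); f("down")
f0=np.mean([r.current_contact_force() for _ in range(5)],0)
for th in list(np.arange(.85,.09,-.05))+[.08,.06,.04,.02,.01,0,-.01,-.02,-.03]:
    p,y,n=kp(th,.020); r.move_linear([*p,z],rot=down(y),vel=.08)
    F=np.array(r.current_contact_force())-f0; print(round(th,2),"tan",round(float(F[:2]@n),1),"z",round(float(F[2]),1))
    if abs(F[:2]@n)>15: break
f("end")
p,y,n=kp(th,.045); r.move_linear([*p,z],vel=.08); r.move_linear([*p,.27],vel=.2)
im=shot("wrist"); cv2.imwrite("pics/w10.png",cv2.resize(im["pixels"][:,:,::-1],(640,480)))
r.move_linear([.48,-.22,.28],rot=down(yawnear(.48,-.22,np.pi/2)),vel=.2)
P=cloud(shot("wrist")); t=P[(P[...,2]>.06)&(P[...,2]<.072)&(np.hypot(P[...,0]-.425,P[...,1]+.205)<.06)]
k=np.array(cv2.minEnclosingCircle(t[:,:2].astype(np.float32))[0]); d=k-PV; print("knob",k,np.linalg.norm(d),"theta",(np.arctan2(d[1],d[0])-np.radians(167)))
im=shot("side"); cv2.imwrite("pics/s5.png",cv2.resize(im["pixels"][190:384,100:360,::-1],(780,582),interpolation=cv2.INTER_CUBIC))
E
```

```text
down [ 0.4765 -0.3868  0.0374] [0.5 0.2 0.1] 0.0 0.001 78.1
0.85 tan -0.2 z 0.8
0.8 tan -0.7 z 1.0
0.75 tan 0.5 z -0.4
0.7 tan 0.6 z -1.0
0.65 tan 0.7 z 0.6
0.6 tan -0.4 z -0.8
0.55 tan -0.3 z -0.5
0.5 tan -0.2 z -0.5
0.45 tan 1.3 z -0.0
0.4 tan 0.0 z 0.3
0.35 tan 0.1 z -0.5
0.3 tan 0.6 z -0.6
0.25 tan 0.7 z 0.9
0.2 tan -0.9 z 0.5
0.15 tan -0.6 z -0.4
0.1 tan -0.3 z -0.4
0.08 tan 0.3 z -0.4
0.06 tan 1.5 z 1.0
0.04 tan -0.1 z -0.1
0.02 tan 0.2 z -0.5
0.01 tan -0.2 z 0.1
0 tan -0.3 z -1.0
-0.01 tan 4.9 z -0.9
-0.02 tan 19.4 z -2.7
end [ 0.4213 -0.2228  0.0367] [ -7.8 -17.7  -2.6] 0.02 -0.002 84.4
knob [ 0.42646316 -0.20396459] 0.18923180717708166 theta -0.007966516718646233
```

View pics/s5.png

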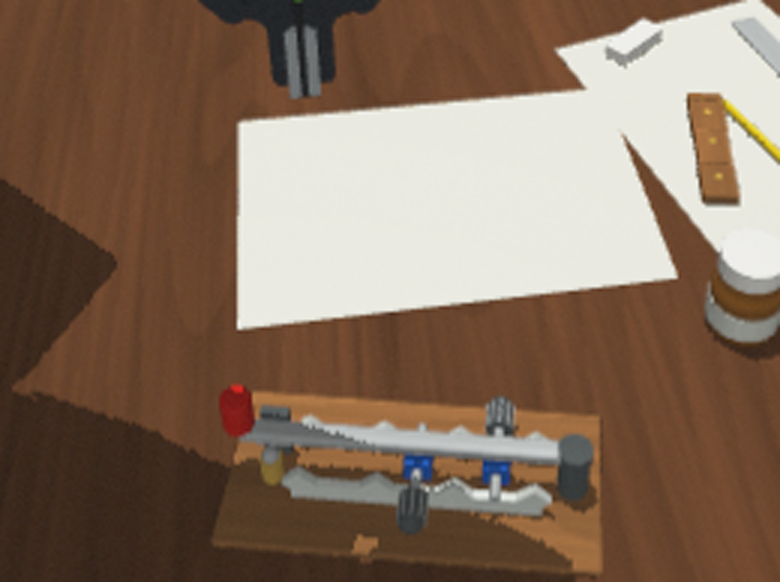

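The side view shows the keeper bar lying over both blue collars with its knob at (237,410) against the stop block. It measures at about 0 rad after a 19 N firm stop, the burr sheet is empty and the bystanders haven't moved. Handing in.

```bash
python3 -c "
from h import *
r.sleep(.3); print(r.hand_in(), r.current_t())"
```

```text
the job is handed in; nothing more can be done
the job is handed in; nothing more can be done
```

The job is done and handed in at about 86 s of the 210 s allowed: three worn burrs in the canister with its cap locked, the one good burr in the rack's middle slot, the keeper shut against its stop, and the bystanders untouched.

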